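Feed a copper bar into the rolling mill's guide and hold it ready

TASK

Pick up the long flat copper bar from its wooden rest and feed it, flat and endways, into the slot of the rolling mill's feed guide until its end stands out about 15 mm behind the guide, still well short of the rolls. Finish while holding it there in the gripper, ready to be rolled: do not let go, do not wedge it hard against the guide, and leave the other things on the bench where they are.

Things in the scene. Friction and masses are not known exactly. Their poses are not given: they have to be found in the camera images.
- long_flat_bar: Flat copper bar, 180 long (x) x 24 wide (y) x 8 thick (z) mm, both ends alike, 0.25 to 0.4 kg. Origin: centre of its underside. It lies loose and flat on a narrow wooden rest, underside 40 above the bench. Three such rests stand side by side, their bars about 100 apart; this is the bar that is both long and flat.
- rest0: The long flat bar's fixed wooden rest: a rail 100 long (x), 18 wide (y), 40 tall mm on a foot 100 x 50, 10 tall. The bar lies along it and overhangs it by 3 on each long side. Origin: centre of its underside.
- slot (a point): Centre of the slot's mouth, on the front face of the feed guide, 100 mm above the bench. x points level into the mill, the way the bar is fed; y level along the slot; z up. The slot, 26 wide (y) x 10 high (z), its mouth flared by 3 all round over the first 3 of depth, goes straight through the guide, a bright metal block 20 thick (x 0 to 20), 110 wide, its top 35 above the slot's centre.
- mill: Grey rolling mill, fixed, about 240 mm tall. Origin: on the bench under the rolls' axis, 75 behind the guide's front face; axes parallel to the slot's. Behind the guide (slot x over 20) is an open gap; upright cheeks begin at slot x = 45, and a bar touches the two steel rolls at about slot x = 63. The base plate, 20 tall, 170 wide, reaches 40 in front of the guide's face.
- short_flat_bar: bystander: short flat copper bar 110 x 24 x 8, on a rest like the long one's. To be left in place. Sizes in mm; origin: centre of its underside.
- square_bar: bystander: square copper bar 180 x 12 x 12, on a rest of the same height. To be left in place. Sizes in mm; origin: centre of its underside.
- soldering_block: bystander: pale soldering block 100 x 60 x 30. To be left in place. Sizes in mm; origin: centre of its underside.
- doming_block: bystander: steel doming cube 50 x 50 x 50. To be left in place. Sizes in mm; origin: centre of its underside.
- findings_bowl: bystander: small white bowl, 76 across, 30 tall. To be left in place. Sizes in mm; origin: centre of its underside.
- flux_bottle: bystander: white bottle with red cap, 48 across, about 70 tall. To be left in place. Sizes in mm; origin: centre of its underside.
- screwdriver: bystander: screwdriver lying flat, about 30 tall. To be left in place. Sizes in mm; origin: centre of its underside.
- bench_plate: bystander: flat steel bench plate 80 x 80 x 12. To be left in place. Sizes in mm; origin: centre of its underside.
Not all that is in view belongs to the job. What is shaped like the rest0 but green is not meant. What is shaped like the long_flat_bar but turquoise is not meant.

How it is judged:
On the way, in this order (a step that is already met when the one before it is completed fails the run):
1. the long flat bar is lifted in the gripper (height (world z) of long_flat_bar above 0.06 m and contact force between long_flat_bar and the fingers above 2 N), for 0.2 s.
2. the end of the bar has entered the slot from the front (y of long_flat_bar in the frame of slot between -0.004 and 0.004 m and z of long_flat_bar in the frame of slot between -0.008 and 0 m and angle between the x axis of long_flat_bar and the x axis of slot, either way round below 0.09 rad and angle between long_flat_bar's own z axis and vertical below 0.12 rad and contact force between long_flat_bar and the fingers above 2 N and x of long_flat_bar in the frame of slot between -0.086 and -0.066 m), for 0.05 s.
At the end, for the whole second after the job is handed in: The gripper holds the bar level in the slot (grip over 2 N), along the slot's axis within 0.09 rad, its front end 6 to 26 mm past the back of the guide (bar's origin at slot x between -64 and -44 mm), at rest, pressing on the mill with less than 12 N (y of long_flat_bar in the frame of slot between -0.004 and 0.004 m and z of long_flat_bar in the frame of slot between -0.008 and 0 m and angle between the x axis of long_flat_bar and the x axis of slot, either way round below 0.09 rad and angle between long_flat_bar's own z axis and vertical below 0.12 rad and contact force between long_flat_bar and the fingers above 2 N and x of long_flat_bar in the frame of slot between -0.064 and -0.044 m and contact force between long_flat_bar and mill below 12 N and linear speed of long_flat_bar below 0.02 m/s); the arm keeps its last pose, push and grip.
It fails at once if another thing on the bench is shifted by more than 30 mm (distance of any of short_flat_bar, square_bar, soldering_block, doming_block, findings_bowl, flux_bottle, screwdriver, bench_plate from where it was at the start of the episode above 0.03 m).
It also fails if it takes over 40 s, if anything falls off the work surface, if the arm or the gripper's body presses on something with over 40 N, if the wrist force passes 120 N, or if a joint passes its speed limit or range.

ROBOT

A 7-joint arm with a two-finger parallel gripper is mounted at the origin on the work surface. World frame = base frame: x ahead of the robot, y to its left, z up, the work surface at z = 0. Lengths are in m, angles in rad, forces in N, time in s.
With the tool pointing down it reaches from about 0.425 to 0.825 m from the base axis. Payload 3.6 kg.
Tool frame: the origin (TCP) lies on the centre line of the jaws, within the pads' length; the fingertips stand 14 mm ahead of it and the grasp point (between the pads) lies 5 mm behind it (r.tip_extent is the distance from the TCP to the fingertips, in m); z points along the fingers, y is the line along which they close (so a half turn about z gives the same grasp; the last joint's range is limited). The gripper opens to 93 mm and grips with 3 to 60 N. Pads are 15 mm wide; open, the fingers measure 128 mm over their backs; the gripper's body (75 mm by 188 mm) begins 65 mm behind the grasp point.
Start: joints at [-1.29, 0.615, -0.013, 1.423, 0.008, 1.103, -0.04], TCP at [0.196, 0.62, 0.233] pointing down, gripper open.
Joint ranges: [-3.12, 3.12], [-0.3, 2.06], [-1.34, 1.32], [0.26, 2.42], [-1.36, 4.5], [0.01, 1.98], [-2.84, 2.84]. Speed limits (rad/s): [2.79, 2.79, 3.14, 3.14, 3.14, 3.14, 3.14].

INTERFACE

Orientations are given as a rotation vector (axis times angle).
In Python, from rig import r gives the robot as it stands. The module is installed in compiled form; this text tells all that it offers.
- The arm moves only by the tool jog_arm, never from a script. Its argument "series" is a list of rows, each a list of 3 entries, a list of its own where there are three numbers: the shift along the world's x, y, z in units of 0.4 m (1.0 is 0.4 m), then the turn, a rotation vector about the world's x, y, z in units of 45 degrees (1.0 is 45 degrees), then the opening, from 0 (shut) to 1 (fully open). In form: [[[dx, dy, dz], [wx, wy, wz], grip], ...]. A call has 1 to 20 rows; each row is the pose to reach, as a shift and turn from the pose commanded when the call began; what a row does not reach only later rows make up. A row lasts 1/12 s, in which the tool goes at most 41.7 mm and 7.16 degrees, less where a joint would pass 70% of its speed; a pose out of reach is approached as far as the arm can. A call with a number of a shift or a turn outside -1 to 1 is refused whole. A call with a gripper value outside its range is refused whole. The fingers move at their own pace and stop on an object; "squeeze" is the grip in N (left out, the last holds). Time passes only in rows, so rows that repeat a pose let the fingers close. It gives the time, the measured TCP pose, the force, the opening and the grip force at its end, in the units of the state.
- r.read_state(): the state, without advancing time (a new reading comes with each control period).
- r.grab_frame(name): name is "scene" or "top"; returns the picture (400x640x3 uint8, red, green, blue); there is no depth.
- r.camera_params(name): a dict with "fx", "fy", "cx", "cy" (pixels), "extrinsics" (4x4, takes a point from camera to world coordinates). Camera axes: x right, y down, z forward; pixel columns grow to the right and rows downward; lengths in m; the calibration is good to about 2 mm. A picture is of the moment at which its call begins. camera_params takes no time and is no camera call.
- r.sign_off(): hands the job in; it is judged then, once.
The state is a dict: "t": time; "joint_pos": joint angles; "joint_velocities": joint speeds; "joint_efforts": joint torques, N m; "tcp_pos": TCP position; "orientation": TCP orientation; "ft_force": force on the tool from outside, world axes, zero at the start; "wrist_torque": the same for the moment, N m; "finger_gap": finger opening in m; "grip_force": force on a finger pad.
Only numpy, scipy, OpenCV 4.12 (cv2) and the standard library are available. Lean on these libraries where they do the work, as an engineer would, in place of code of your own. Each camera call takes 0.05 s, during which the arm holds its last target. There are 200 camera calls.

## Working session

There is one attempt and no reset: what is moved stays moved. The work goes in short steps, Python scripts to look and compute and a tool call to move; the robot and the scene stay as the last step left them, time stands still between calls to the robot, and variables do not carry over. Pictures are saved under pics/ and viewed, at most 10 in all, crops included, and the job is handed in when it is done.

Besides the shell and the picture viewer there is one more tool, called after "Call:" as name(argument=value, ...), one argument or row to a line, values as JSON. jog_arm: Moves the arm, as the interface text tells. Its arguments: {"type":"object","properties":{"series":{"type":"array"},"squeeze":{"type":"number"}},"required":["series"]}

```bash
mkdir -p pics; python3 - <<'E'
from rig import r
import cv2
for n in("scene","top"):
    cv2.imwrite(f"pics/{n}0.png",r.grab_frame(n)[:,:,::-1]); p=r.camera_params(n); print(n,p)
s=r.read_state(); print(s)
E
```

```text
scene {'fx': 423.1492549271598, 'fy': 423.1492549271598, 'cx': 316.11273381539314, 'cy': 200.5371164038119, 'extrinsics': array([[ 0.70351702,  0.54114946, -0.46067458,  1.12405821],
       [ 0.71059319, -0.54567049,  0.44418582, -0.59095917],
       [-0.0110056 , -0.6398445 , -0.76842559,  1.06906115],
       [ 0.        ,  0.        ,  0.        ,  1.        ]])}
top {'fx': 504.3990797326179, 'fy': 504.3990797326179, 'cx': 313.7006579241347, 'cy': 200.6110514705378, 'extrinsics': array([[ 0.01806678, -0.9960903 ,  0.08647377,  0.42573151],
       [-0.99975344, -0.01688088,  0.01442569, -0.04756274],
       [-0.01290954, -0.08671308, -0.99614968,  1.24986521],
       [ 0.        ,  0.        ,  0.        ,  1.        ]])}
{'t': 0.1, 'joint_pos': array([-1.29049414,  0.61578694, -0.01259888,  1.42471372,  0.00808865,
        1.10339239, -0.04039674]), 'joint_velocities': array([-5.68932492e-04, -2.67160597e-03, -1.45463727e-04, -2.42254246e-03,
        8.36767018e-04,  2.28144127e-04,  3.40257791e-05]), 'joint_efforts': array([ 3.40981414e-04, -4.60041296e+01,  2.09548012e-01, -1.66247553e+01,
       -6.12024846e-02,  1.68948853e-02,  1.19522570e-04]), 'tcp_pos': array([0.1961004 , 0.61901286, 0.23162837]), 'orientation': array([-0.47991099, -3.10439747,  0.00349931]), 'ft_force': array([ 0.28998592, -0.3661006 , -0.57626164]), 'wrist_torque': array([ 0.01197672, -0.04425492,  0.04172378]), 'grip_force': 0.0, 'finger_gap': 0.09265695715015923}
```

View pics/scene0.png

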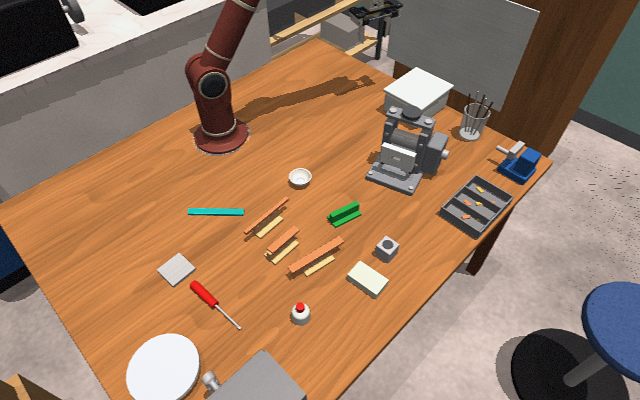

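View pics/top0.png

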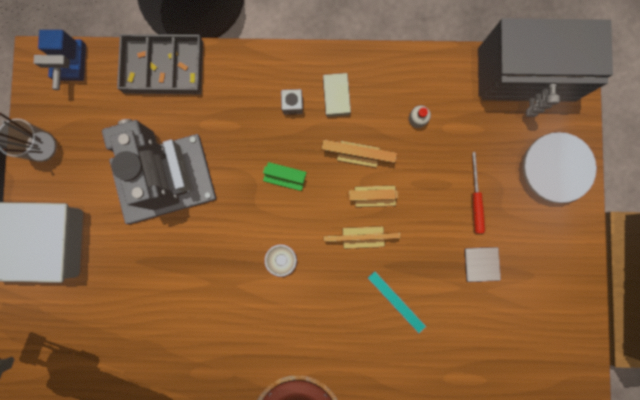

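The scene view shows the arm, the mill at about (400,150), and three bars on rests. The top view shows a wide long bar at (359,152), a short one at (373,194), a thin long (square) one at (362,238), and the bright guide at (175,167). The target is the bar at (359,152).

```bash
cat > h.py <<'E'
import numpy as np, cv2
from rig import r
def ray(n,u,v):
    p=r.camera_params(n);E=p["extrinsics"]
    d=E[:3,:3]@np.array([(u-p["cx"])/p["fx"],(v-p["cy"])/p["fy"],1]); return E[:3,3],d/np.linalg.norm(d)
def on(n,u,v,z):
    o,d=ray(n,u,v); return o+d*(z-o[2])/d[2]
def proj(n,P):
    p=r.camera_params(n);E=p["extrinsics"]; c=E[:3,:3].T@(np.asarray(P)-E[:3,3])
    return np.array([p["fx"]*c[0]/c[2]+p["cx"],p["fy"]*c[1]/c[2]+p["cy"]])
def tri(u1,u2):
    (o1,d1),(o2,d2)=ray("scene",*u1),ray("top",*u2)
    A=np.c_[d1,-d2]; s=np.linalg.lstsq(A,o2-o1,rcond=None)[0]
    a,b=o1+s[0]*d1,o2+s[1]*d2; return (a+b)/2,np.linalg.norm(a-b)
E
python3 - <<'E'
from h import *
t=cv2.imread("pics/top0.png"); s=cv2.imread("pics/scene0.png")
cv2.imwrite("pics/c1.png",cv2.resize(t[110:230,95:225],None,fx=5,fy=5,interpolation=cv2.INTER_CUBIC)[:600])
cv2.imwrite("pics/c2.png",cv2.resize(s[95:195,360:460],None,fx=6,fy=6,interpolation=cv2.INTER_CUBIC))
hs=cv2.cvtColor(t,cv2.COLOR_BGR2HSV)
print(hs[152,359],hs[148,340],hs[163,355],hs[120,359])
cv2.imwrite("pics/c3.png",cv2.resize(np.vstack([t[130:180,310:410],s[225:285,280:380][:,:]]),None,fx=5,fy=5,interpolation=cv2.INTER_CUBIC))
E
```

```text
[ 16 151 193] [ 17 147 191] [ 19 134 141] [ 14 181 165]
```

View pics/c1.png

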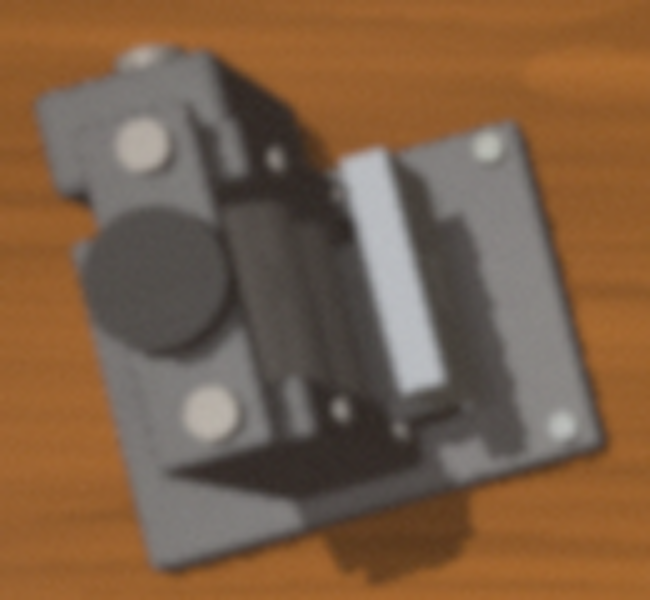

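View pics/c2.png

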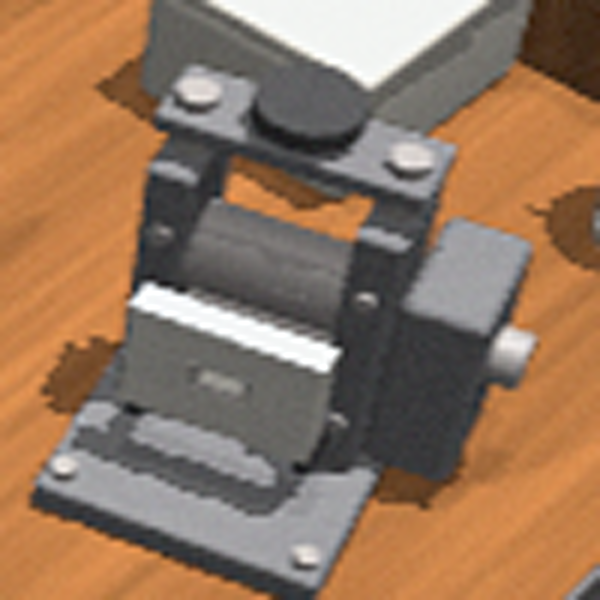

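View pics/c3.png

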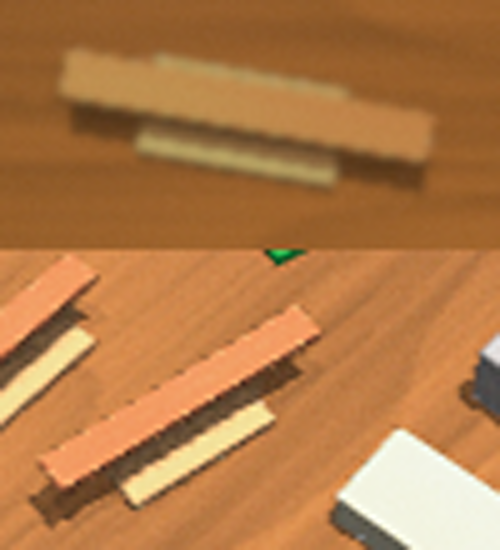

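The crops show the guide's bright top at about (170..184, 140..189) in the top view, and the slot mouth in the scene view at about (397,158). The long flat bar lies on its rest, with ends at about (322,144) and (396,158) in the top view. Next I measure with masks.

```bash
python3 - <<'E'
from h import *
t=cv2.imread("pics/top0.png"); s=cv2.imread("pics/scene0.png")
def comp(m,seed):
    n,l,st,c=cv2.connectedComponentsWithStats(m.astype(np.uint8)); k=l[seed[1],seed[0]]; 
    cs,_=cv2.findContours((l==k).astype(np.uint8),cv2.RETR_EXTERNAL,cv2.CHAIN_APPROX_NONE); return max(cs,key=cv2.contourArea),c[k],st[k]
def big(img,x,y,w,h): return cv2.resize(img[y:y+h,x:x+w],None,fx=8,fy=8,interpolation=cv2.INTER_CUBIC)
def rect(img,x,y,w,h,fm,seed,n,z,lab):
    b=big(img,x,y,w,h); m=fm(b); c,cen,st=comp(m,(int((seed[0]-x)*8),int((seed[1]-y)*8)))
    bp=cv2.boxPoints(cv2.minAreaRect(c)); px=(bp+.5)/8-.5+[x,y]
    W=np.array([on(n,u,v,z)[:2] for u,v in px]); cc=(cen+.5)/8-.5+[x,y]
    e=[W[1]-W[0],W[2]-W[1]]; L=[np.linalg.norm(a) for a in e]; a=e[int(np.argmax(L))]
    print(lab,"centre",W.mean(0).round(4),on(n,*cc,z).round(4),"sizes",np.round(L,4),"ang",np.degrees(np.arctan2(a[1],a[0])).round(2),st); print(px.round(1).tolist(),W.round(4).tolist())
hsv=lambda b:cv2.cvtColor(b,cv2.COLOR_BGR2HSV)
fb=lambda b:(hsv(b)[...,2]>180)&(hsv(b)[...,1]<70)
rect(t,160,130,35,70,fb,(177,165),"top",.135,"guide top")
rect(s,375,135,45,30,fb,(397,147),"scene",.135,"guide sc")
f=lambda b:(hsv(b)[...,0]<18.5)&(hsv(b)[...,2]>172)
rect(t,310,130,100,50,f,(359,152),"top",.048,"bar top")
b=s[225:285,280:380]; print(hsv(b)[:,:][28,38],hsv(b)[10,20],hsv(b)[36,50])
b=hsv(t[130:180,355:358]); print(b[:,1].tolist())
E
```

```text
guide top centre [0.6005 0.2854] [0.6    0.2853 0.135 ] sizes [0.0157 0.1055] ang -162.99 [   38    91   141   367 19576]
[[163.7, 142.2], [170.5, 140.4], [182.3, 185.2], [175.5, 186.9]] [[0.6488, 0.3085], [0.6531, 0.2934], [0.5522, 0.2625], [0.5479, 0.2775]]
guide sc centre [0.5978 0.2841] [0.5997 0.2845 0.135 ] sizes [0.0232 0.116 ] ang 16.41 [  50   58  282  118 9886]
[[380.7, 145.4], [382.3, 140.8], [416.3, 152.5], [414.6, 157.2]] [[0.5477, 0.2573], [0.5372, 0.278], [0.6485, 0.3108], [0.6576, 0.2903]]
bar top centre [ 0.6557 -0.1373] [ 0.6539 -0.138   0.048 ] sizes [0.0266 0.1788] ang -99.54 [  100    83   591   168 42666]
[[321.7, 148.2], [323.6, 137.5], [396.7, 150.7], [394.7, 161.4]] [[0.6573, -0.0471], [0.6836, -0.0514], [0.654, -0.2277], [0.6278, -0.2232]]
[ 12 153 242] [ 13 161 211] [ 14 126 224]
[[14, 177, 150], [14, 178, 150], [14, 177, 151], [14, 181, 148], [14, 179, 144], [14, 178, 142], [14, 181, 142], [14, 178, 143], [14, 184, 144], [14, 185, 146], [15, 180, 149], [14, 180, 150], [15, 167, 154], [17, 150, 161], [19, 134, 177], [18, 138, 185], [16, 150, 189], [16, 151, 192], [16, 152, 193], [16, 151, 191], [17, 154, 191], [16, 151, 192], [17, 151, 192], [16, 151, 189], [16, 149, 175], [15, 153, 140], [15, 157, 107], [15, 141, 110], [16, 147, 125], [17, 136, 143], [20, 127, 163], [22, 119, 178], [22, 119, 174], [20, 131, 146], [16, 160, 126], [14, 179, 138], [14, 182, 151], [15, 184, 151], [14, 184, 151], [15, 181, 155], [15, 183, 159], [14, 184, 158], [14, 179, 158], [14, 183, 156], [14, 180, 159], [14, 183, 160], [14, 179, 162], [15, 183, 160], [14, 184, 161], [14, 185, 161]]
```

```bash
cat >> h.py <<'E'
def edge(img,p,q,half=4,n=60,sign=0):
    "sub-pixel line fit near segment p-q: strongest gradient across it; returns two refined end points"
    g=cv2.cvtColor(img,cv2.COLOR_BGR2GRAY).astype(np.float32); p,q=np.float64(p),np.float64(q)
    d=(q-p)/np.linalg.norm(q-p); nn=np.array([-d[1],d[0]]); o=np.arange(-half,half+.01,.25); pts=[]
    for k in np.linspace(.08,.92,n):
        c=p+k*(q-p); xy=(c+o[:,None]*nn).astype(np.float32)
        v=cv2.remap(g,xy[:,0].copy(),xy[:,1].copy(),cv2.INTER_LINEAR).ravel()
        G=np.gradient(cv2.GaussianBlur(v[:,None],(1,5),0).ravel()); G=G*sign if sign else abs(G)
        i=int(np.argmax(G)); w=np.clip(G[max(0,i-4):i+5],0,None); pts.append(c+nn*(w*o[max(0,i-4):i+5]).sum()/w.sum())
    pts=np.float32(pts); vx,vy,x0,y0=cv2.fitLine(pts,cv2.DIST_HUBER,0,.01,.01).ravel(); D=np.array([vx,vy]); P=np.array([x0,y0])
    res=np.std((pts-P)@[-vy,vx]); return P+D*((p-P)@D),P+D*((q-P)@D),res
def inter(a,b):
    l=lambda e:np.cross([*e[0],1],[*e[1],1]); x=np.cross(l(a),l(b)); return x[:2]/x[2]
def quad(img,c,**k):
    E=[edge(img,c[i],c[(i+1)%4],**k) for i in range(4)]; return np.array([inter(E[i-1],E[i]) for i in range(4)]),[round(float(e[2]),2) for e in E]
def rep(lab,n,px,z):
    W=np.array([on(n,u,v,z)[:2] for u,v in px]); S=[np.linalg.norm(W[i]-W[i-1]) for i in range(4)]
    A=[np.degrees(np.arctan2(*(W[i]-W[i-1])[::-1])) for i in range(4)]
    print(lab,"c",W.mean(0).round(4),"sizes",np.round(S,4),"ang",np.round(A,1)); return W
E
python3 - <<'E'
from h import *
t=cv2.imread("pics/top0.png"); s=cv2.imread("pics/scene0.png")
T=lambda c,x,y,f:np.array(c)/f+[x,y]
q,e=quad(t,T([(340,158),(385,150),(445,385),(400,395)],95,110,5),half=2.5); print(q.round(1).tolist(),e); W=rep("guide top",'top',q,.135); print(W.round(4).tolist())
q,e=quad(s,T([(127,307),(148,285),(342,350),(330,372)],360,95,6),half=2); print(q.round(1).tolist(),e); W=rep("guide sc",'scene',q,.135); print(W.round(4).tolist())
q,e=quad(t,T([(65,50),(433,115),(428,162),(60,95)],310,130,5),half=2.5); print(q.round(1).tolist(),e); W=rep("bar top",'top',q,.048)
q,e=quad(s,T([(40,215),(298,55),(322,80),(60,238)],280,225,5),half=2); print(q.round(1).tolist(),e); W=rep("bar sc",'scene',q,.048)
e=edge(t,*T([(515,123),(603,437)],95,110,5)); a,b=[on('top',*x,.02) for x in e[:2]]; print("base front",a,b,np.degrees(np.arctan2(*(a-b)[1::-1])),np.linalg.norm(a-b),e[2])
# slot mouth in scene: candidate outline centre at crop (221,379)
u=T((221,379),360,95,6); print("slot ray at z=.1",on('scene',*u,.1))
E
```

```text
[[162.1, 141.2], [171.4, 139.0], [183.8, 186.0], [174.6, 188.5]] [0.16, 0.13, 0.14, 0.19]
guide top c [0.6005 0.2855] sizes [0.1114 0.0217 0.1109 0.0212] ang [  17.2  -75.3 -163.1  106.1]
[[0.6509, 0.3123], [0.6564, 0.2913], [0.5503, 0.259], [0.5444, 0.2794]]
[[380.9, 145.3], [384.0, 141.6], [416.5, 152.8], [414.0, 156.8]] [0.19, 0.16, 0.06, 0.12]
guide sc c [0.5991 0.2844] sizes [0.1122 0.0208 0.1109 0.0209] ang [-163.6  101.6   16.5  -74.7]
[[0.5477, 0.2584], [0.5435, 0.2788], [0.6498, 0.3103], [0.6553, 0.2902]]
[[323.2, 138.5], [396.4, 151.1], [394.6, 162.0], [321.2, 148.7]] [0.62, 0.23, 0.17, 0.14]
bar top c [ 0.6542 -0.1366] sizes [0.0254 0.1789 0.027  0.1794] ang [-10.  -99.  171.1  80.5]
[[287.5, 266.5], [338.7, 235.3], [343.9, 240.9], [292.1, 272.3]] [0.12, 0.33, 0.11, 0.21]
bar sc c [ 0.6511 -0.138 ] sizes [0.0229 0.1796 0.0245 0.1794] ang [171.7  80.9  -8.7 -99.6]
base front [0.69158495 0.26248251 0.02      ] [0.53523386 0.21503645 0.02      ] 16.880865568189392 0.16339153561414582 0.11869575
slot ray at z=.1 [0.60190376 0.27923066 0.1       ]
```

Call:
jog_arm(
  series=[
    [[0,0,0.1],[0,0,0],0.8],
    [[0,0,0.15],[0,0,0],0.8],
  ],
  squeeze=30,
)

```text
t: 0.27
tcp_pos: [0.1963, 0.6197, 0.2939]
orientation: [-0.48, -3.104, 0.0]
ft_force: [0.2, 0.8, 1.5]
finger_gap: 0.0837
grip_force: 0.0
```

Call:
jog_arm(
  series=[
    [[0.04,-0.066,0],[0,0,-0.06],0.8],
    [[0.1,-0.166,0],[0,0,-0.16],0.8],
    [[0.571,-0.946,0],[0,0,-0.9],0.8],
    [[0.571,-0.946,0],[0,0,-0.9],0.8],
    [[0.571,-0.946,0],[0,0,-0.9],0.8],
    [[0.571,-0.946,0],[0,0,-0.9],0.8],
    [[0.571,-0.946,0],[0,0,-0.9],0.8],
    [[0.571,-0.946,0],[0,0,-0.9],0.8],
    [[0.571,-0.946,0],[0,0,-0.9],0.8],
    [[0.571,-0.946,0],[0,0,-0.9],0.8],
    [[0.571,-0.946,0],[0,0,-0.9],0.8],
    [[0.571,-0.946,0],[0,0,-0.9],0.8],
    [[0.571,-0.946,0],[0,0,-0.9],0.8],
    [[0.571,-0.946,0],[0,0,-0.9],0.8],
    [[0.571,-0.946,0],[0,0,-0.9],0.8],
  ],
)

```text
t: 1.52
tcp_pos: [0.4236, 0.2429, 0.2923]
orientation: [-1.52, -2.748, 0.0]
ft_force: [0.4, 1.0, -0.3]
finger_gap: 0.0744
grip_force: 0.0
```

Call:
jog_arm(
  series=[
    [[0.05,-0.083,0],[0,0,-0.08],0.75],
    [[0.1,-0.166,0],[0,0,-0.16],0.75],
    [[0.574,-0.95,0],[0,0,-0.92],0.75],
    [[0.574,-0.95,0],[0,0,-0.92],0.75],
    [[0.574,-0.95,0],[0,0,-0.92],0.75],
    [[0.574,-0.95,0],[0,0,-0.92],0.75],
    [[0.574,-0.95,0],[0,0,-0.92],0.75],
    [[0.574,-0.95,0],[0,0,-0.92],0.75],
    [[0.574,-0.95,0],[0,0,-0.92],0.75],
    [[0.574,-0.95,0],[0,0,-0.92],0.75],
    [[0.574,-0.95,0],[0,0,-0.92],0.75],
    [[0.574,-0.95,0],[0,0,-0.92],0.75],
    [[0.574,-0.95,-0.1],[0,0,-0.92],0.75],
    [[0.574,-0.95,-0.2],[0,0,-0.92],0.75],
    [[0.574,-0.95,-0.3],[0,0,-0.92],0.75],
    [[0.574,-0.95,-0.4],[0,0,-0.92],0.75],
    [[0.574,-0.95,-0.43],[0,0,-0.92],0.75],
    [[0.574,-0.95,-0.43],[0,0,-0.92],0.75],
    [[0.574,-0.95,-0.43],[0,0,-0.92],0.75],
  ],
)

```text
t: 3.1
tcp_pos: [0.6553, -0.1376, 0.1214]
orientation: [2.395, 2.032, 0.001]
ft_force: [0.4, -0.6, 0.8]
finger_gap: 0.0702
grip_force: 0.0
```

```bash
python3 - <<'E'
from h import *
s=r.grab_frame("scene")[:,:,::-1].copy(); t=r.grab_frame("top")[:,:,::-1].copy()
a=cv2.resize(s[190:310,260:420],None,fx=4,fy=4,interpolation=cv2.INTER_CUBIC)[:300]
b=cv2.resize(t[110:190,280:440],None,fx=4,fy=4,interpolation=cv2.INTER_CUBIC)[:300]
cv2.imwrite("pics/g1.png",np.vstack([a,b])); st=r.read_state(); print(st["tcp_pos"],st["orientation"],st["joint_pos"])
E
```

```text
[ 0.65643477 -0.13893428  0.12378059] [2.39273271 2.0285912  0.00526196] [-0.05297532  0.78611417  0.42203801  1.49156189 -0.36799182  0.9371613
  0.31260103]
```

View pics/g1.png

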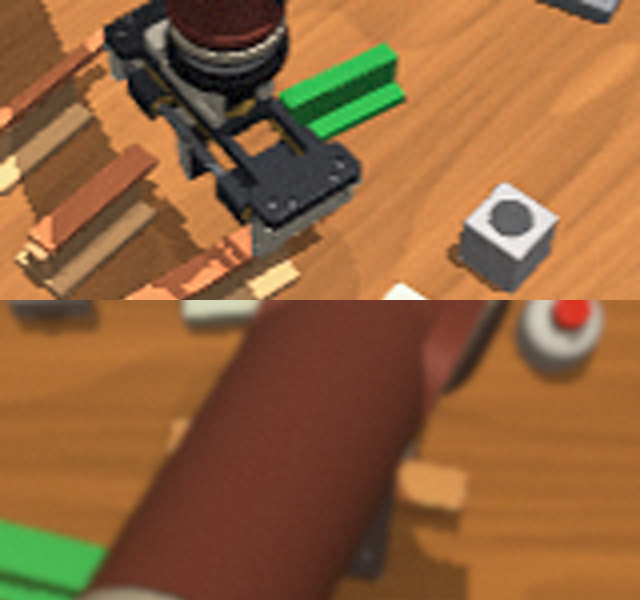

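Picture g1: the open gripper stands astride the bar, clear of the neighbours. The bar's end shows at about (388,160) in the top view. Next I go down and close.

Call:
jog_arm(
  series=[
    [[-0.006,0,-0.05],[0,0,0],0.75],
    [[-0.006,0,-0.1],[0,0,0],0.75],
    [[-0.006,0,-0.15],[0,0,0],0.75],
    [[-0.006,0,-0.19],[0,0,0],0.75],
    [[-0.006,0,-0.205],[0,0,0],0.75],
    [[-0.006,0,-0.205],[0,0,0],0.75],
    [[-0.006,0,-0.205],[0,0,0],0.5],
    [[-0.006,0,-0.205],[0,0,0],0.35],
    [[-0.006,0,-0.205],[0,0,0],0.3],
    [[-0.006,0,-0.205],[0,0,0],0.2],
    [[-0.006,0,-0.205],[0,0,0],0.1],
    [[-0.006,0,-0.205],[0,0,0],0],
    [[-0.006,0,-0.205],[0,0,0],0],
    [[-0.006,0,-0.205],[0,0,0],0],
    [[-0.006,0,-0.205],[0,0,0],0],
    [[-0.006,0,-0.205],[0,0,0],0],
  ],
  squeeze=35,
)

```text
t: 4.53
tcp_pos: [0.6519, -0.1388, 0.0387]
orientation: [2.397, 2.03, 0.0]
ft_force: [0.1, 0.1, 0.4]
finger_gap: 0.0234
grip_force: 35.0
```

Call:
jog_arm(
  series=[
    [[0,0,0.03],[0,0,0],0],
    [[0,0,0.1],[0,0,0],0],
    [[0,0,0.17],[0,0,0],0],
    [[0,0,0.24],[0,0,0],0],
    [[0,0,0.3],[0,0,0],0],
    [[0,0,0.35],[0,0,0],0],
    [[0,0,0.35],[0,0,0],0],
    [[0,0,0.35],[0,0,0],0],
  ],
)

```text
t: 5.2
tcp_pos: [0.6518, -0.1388, 0.1792]
orientation: [2.397, 2.03, 0.001]
ft_force: [-1.0, -0.8, -3.9]
finger_gap: 0.0235
grip_force: 35.0
```

Call:
jog_arm(
  series=[
    [[-0.001,0.04,0],[0,0,0.03],0],
    [[-0.005,0.11,0],[0,0,0.09],0],
    [[-0.008,0.18,0],[0,0,0.15],0],
    [[-0.01,0.25,0],[0,0,0.2],0],
    [[-0.014,0.32,0],[0,0,0.26],0],
    [[-0.016,0.39,0],[0,0,0.32],0],
    [[-0.019,0.46,0],[0,0,0.37],0],
    [[-0.021,0.53,0],[0,0,0.43],0],
    [[-0.024,0.6,0],[0,0,0.48],0],
    [[-0.027,0.67,0],[0,0,0.54],0],
    [[-0.028,0.71,0],[0,0,0.57],0],
    [[-0.028,0.725,-0.03],[0,0,0.582],0],
    [[-0.028,0.725,-0.09],[0,0,0.582],0],
    [[-0.028,0.725,-0.15],[0,0,0.582],0],
    [[-0.028,0.725,-0.19],[0,0,0.582],0],
    [[-0.028,0.725,-0.21],[0,0,0.582],0],
    [[-0.028,0.725,-0.21],[0,0,0.582],0],
    [[-0.028,0.725,-0.21],[0,0,0.582],0],
    [[-0.028,0.725,-0.21],[0,0,0.582],0],
  ],
)

```text
t: 6.78
tcp_pos: [0.6417, 0.1506, 0.0956]
orientation: [1.875, 2.518, 0.002]
ft_force: [-0.2, 0.4, -3.4]
finger_gap: 0.0234
grip_force: 35.0
```

```bash
python3 - <<'E'
from h import *
s=r.grab_frame("scene")[:,:,::-1].copy(); t=r.grab_frame("top")[:,:,::-1].copy()
cv2.imwrite("pics/scene2.png",s);cv2.imwrite("pics/top2.png",t)
a=cv2.resize(s[130:230,330:460],None,fx=5,fy=5,interpolation=cv2.INTER_CUBIC)
b=cv2.resize(t[120:220,150:310],None,fx=4,fy=4,interpolation=cv2.INTER_CUBIC)[:300]
cv2.imwrite("pics/g2.png",a);cv2.imwrite("pics/g3.png",b); st=r.read_state(); print(st)
E
```

```text
{'t': 6.8833, 'joint_pos': array([-0.43764682,  0.78847684,  0.31016032,  1.54601229, -0.29199259,
        0.85027396,  0.27103762]), 'joint_velocities': array([-1.53233203e-03, -1.90420630e-03, -3.58044636e-03,  4.85950640e-03,
        7.08662583e-05, -5.61184645e-04, -2.43927478e-04]), 'joint_efforts': array([ 6.17990457e-02, -5.05176544e+01,  4.72859815e+00, -1.42314774e+01,
       -4.00761666e-02,  3.47746373e-02, -2.01510884e-04]), 'tcp_pos': array([0.64170714, 0.15100697, 0.09604572]), 'orientation': array([1.87437244, 2.51881021, 0.00302646]), 'ft_force': array([ 0.58450898, -0.06735869, -2.97042836]), 'wrist_torque': array([-0.06068371,  0.05354162,  0.02236011]), 'grip_force': 34.99906003475189, 'finger_gap': 0.023306345780362756}
```

View pics/g2.png

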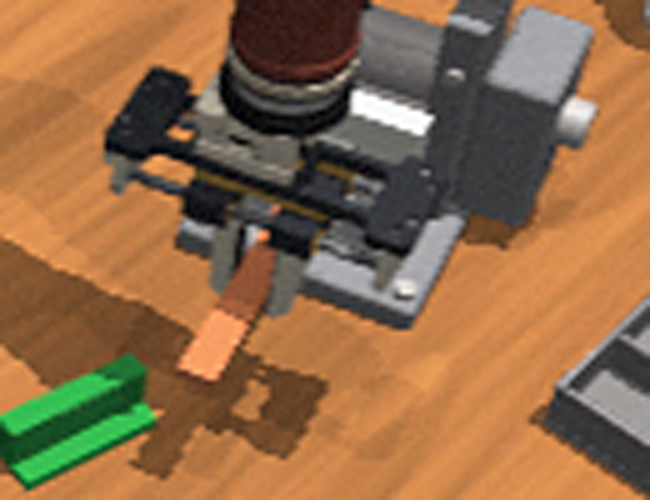

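View pics/g3.png

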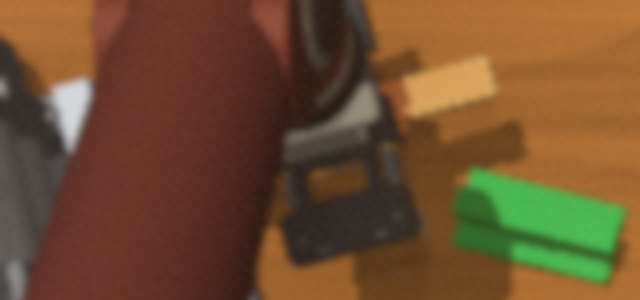

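The bar is held level across the jaws, with its rear end at about (367,205) in the scene view and (273,139) in the top view. The guide's right part is still in view. Next I measure the rear end in both views.

```bash
python3 - <<'E'
from h import *
t=cv2.imread("pics/top2.png"); s=cv2.imread("pics/scene2.png")
T=lambda c,x,y,f:np.array(c)/f+[x,y]
u=np.array([-np.sin(np.radians(16.9)),np.cos(np.radians(16.9))]); v=np.array([-u[1],u[0]])
g={"top":np.array([.6005,.2855]),"scene":np.array([.5991,.2844])}
qt,e=quad(t,T([(405,78),(490,55),(497,95),(412,117)],150,120,4),half=2); print(e,qt.round(1).tolist())
qs,e2=quad(s,T([(213,308),(180,368),(213,380),(248,320)],330,130,5),half=2); print(e2,qs.round(1).tolist())
for n,q,rear in(("top",qt,(1,2)),("scene",qs,(1,2))):
    W=rep(n,n,q,.104); sp=g[n]-.01*u; rc=(W[rear[0]]+W[rear[1]])/2
    print(n,"slot",sp.round(4),"rear x,y in slot",((rc-sp)@u).round(4),((rc-sp)@v).round(4),"long edges ang",[np.degrees(np.arctan2(*(W[i]-W[j])[::-1])).round(2) for i,j in((0,1),(3,2))])
# triangulate: rear corners. top q1 (larger x), q2 ; scene q1(left), q2
for a in qs[1:3]:
    for b in qt[1:3]: p,d=tri(a,b); print(p.round(4),round(d,4))
for a,b in(((380.9,145.3),(183.8,186.0)),((416.5,152.8),(162.1,141.2)),((414,156.8),(171.4,139)),((384,141.6),(174.6,188.5))): print("guide",tri(a,b))
E
```

```text
[0.14, 0.15, 0.13, 0.23] [[250.3, 139.1], [271.1, 133.2], [273.7, 143.0], [252.4, 149.0]]
[0.1, 0.11, 0.12, 0.12] [[372.3, 190.9], [364.9, 202.9], [372.6, 206.0], [379.2, 194.6]]
top c [0.6611 0.0911] sizes [0.0238 0.0501 0.0236 0.051 ] ang [  13.5  -73.2 -164.3  107. ]
top slot [0.6034 0.2759] rear x,y in slot -0.2189 -0.0014 long edges ang [np.float64(106.77), np.float64(106.96)]
scene c [0.6585 0.09  ] sizes [0.0243 0.053  0.0246 0.0496] ang [-172.   -73.7   16.3  107. ]
scene slot [0.602  0.2748] rear x,y in slot -0.2189 -0.0003 long edges ang [np.float64(106.34), np.float64(107.0)]
[0.6685 0.0597 0.1221] 0.022
[0.6557 0.0624 0.1055] 0.0032
[0.6788 0.0692 0.105 ] 0.0022
[0.666  0.0717 0.089 ] 0.0172
guide (array([0.5493914 , 0.25770199, 0.13678663]), np.float64(0.0022198591018243586))
guide (array([0.65023913, 0.31139994, 0.13494854]), np.float64(0.001997597122792648))
guide (array([0.65565791, 0.29066798, 0.13539599]), np.float64(0.0015153385770944998))
guide (array([0.54404845, 0.27901632, 0.13524975]), np.float64(0.0009019695868331205))
```

Call:
jog_arm(
  series=[
    [[-0.002,-0.001,-0.0025],[0,0,0],0],
    [[-0.009,0.021,-0.0025],[0,0,0],0],
    [[-0.016,0.045,-0.0025],[0,0,0],0],
    [[-0.023,0.069,-0.0025],[0,0,0],0],
    [[-0.027,0.082,-0.0025],[0,0,0],0],
    [[-0.029,0.088,-0.0025],[0,0,0],0],
    [[-0.031,0.095,-0.0025],[0,0,0],0],
    [[-0.033,0.101,-0.0025],[0,0,0],0],
    [[-0.035,0.107,-0.0025],[0,0,0],0],
    [[-0.035,0.107,-0.0025],[0,0,0],0],
    [[-0.035,0.107,-0.0025],[0,0,0],0],
  ],
)

```text
t: 7.8
tcp_pos: [0.6267, 0.1939, 0.0936]
orientation: [-1.875, -2.521, 0.0]
ft_force: [-0.6, 0.5, -3.8]
finger_gap: 0.0235
grip_force: 35.0
```

```bash
python3 - <<'E'
from rig import r
s=r.read_state()
print(*(s[k].round(4) for k in("tcp_pos","orientation","ft_force","wrist_torque")),s["finger_gap"])
E
```

```text
[0.6267 0.1939 0.0936] [-1.8752e+00 -2.5205e+00  1.0000e-04] [-0.6151  0.4601 -3.8259] [-0.0318  0.0654 -0.0287] 0.023499903559954124
```

Call:
jog_arm(
  series=[
    [[-0.002,0.006,0],[0,0,0],0],
    [[-0.004,0.012,0],[0,0,0],0],
    [[-0.006,0.018,0],[0,0,0],0],
    [[-0.007,0.024,0],[0,0,0],0],
    [[-0.007,0.024,0],[0,0,0],0],
    [[-0.007,0.024,0],[0,0,0],0],
  ],
)

```text
t: 8.3
tcp_pos: [0.6238, 0.2041, 0.0936]
orientation: [-1.874, -2.521, -0.0]
ft_force: [0.6, -0.0, -3.3]
finger_gap: 0.0236
grip_force: 35.0
```

Call:
jog_arm(
  series=[
    [[-0.002,0.006,0],[0,0,0],0],
    [[-0.004,0.012,0],[0,0,0],0],
    [[-0.006,0.018,0],[0,0,0],0],
    [[-0.007,0.024,0],[0,0,0],0],
    [[-0.009,0.03,0],[0,0,0],0],
    [[-0.011,0.036,0],[0,0,0],0],
    [[-0.0125,0.041,0],[0,0,0],0],
    [[-0.0135,0.044,0],[0,0,0],0],
    [[-0.0135,0.044,0],[0,0,0],0],
    [[-0.0135,0.044,0],[0,0,0],0],
    [[-0.0135,0.044,0],[0,0,0],0],
    [[-0.0135,0.044,0],[0,0,0],0],
  ],
)

```text
t: 9.3
tcp_pos: [0.6185, 0.221, 0.0936]
orientation: [-1.875, -2.52, 0.0]
ft_force: [-0.4, -0.5, -3.9]
finger_gap: 0.0233
grip_force: 35.0
```

```bash
python3 - <<'E'
from h import *
s=r.grab_frame("scene")[:,:,::-1].copy(); t=r.grab_frame("top")[:,:,::-1].copy()
cv2.imwrite("pics/scene3.png",s);cv2.imwrite("pics/top3.png",t)
a=cv2.resize(s[110:210,340:440],None,fx=4,fy=4,interpolation=cv2.INTER_CUBIC)
b=cv2.resize(t[90:190,160:260],None,fx=4,fy=4,interpolation=cv2.INTER_CUBIC)
cv2.imwrite("pics/g4.png",np.hstack([a,b]))
st=r.read_state(); print(*(st[k].round(4) for k in("tcp_pos","orientation","ft_force","wrist_torque")))
# predicted rear-end pixel positions for bar origin at slot x=-.055
u=np.array([-np.sin(np.radians(16.9)),np.cos(np.radians(16.9))]);v=np.array([-u[1],u[0]])
for n,g in(("top",[.6005,.2855]),("scene",[.5991,.2844])):
    for y in(-.012,.012): print(n,proj(n,[*(np.array(g)-.01*u-.145*u+y*v),.104]).round(1))
E
```

```text
[0.6185 0.221  0.0936] [ 1.8754e+00  2.5204e+00 -2.0000e-04] [ 0.0405  0.2448 -2.6868] [-0.0404  0.0737  0.022 ]
top [240.4 142.5]
top [243.1 152.3]
scene [382.2 189.1]
scene [374.9 186.3]
```

View pics/g4.png

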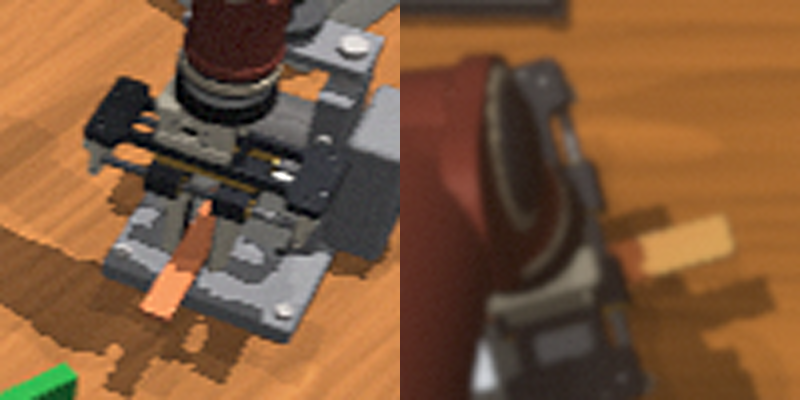

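The rear end shows at about (378,188) in the scene view and (242,148) in the top view. That matches the prediction for bar origin at slot x ≈ -55 mm, and there is no contact force, so I hand it in.

```bash
python3 -c "
from rig import r
print(r.sign_off())"
```

```text
the job is handed in; nothing more can be done
None
```

The long flat bar is held level in the slot, its front end about 15 mm behind the guide by the camera check, with no contact force felt. I handed the job in at about 9.5 s; the sign-off returned no verdict.

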